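# Fit the handle, try the catch and hold the stock case open

### The arm

A 7-joint arm with a two-finger parallel gripper is mounted at the origin on the work surface. World frame = base frame: x ahead of the robot, y to its left, z up, the work surface at z = 0. Lengths are in m, angles in rad, forces in N, time in s.
With the tool pointing down it reaches from about 0.4 to 0.85 m from the base axis. Payload 6.9 kg.
Tool frame: the origin (TCP) lies midway between the tips of the shut fingers; the grasp point (between the pads) lies behind it (ctrl.pinch_z is the z of the grasp point in the tool frame, in m); z points along the fingers, y is the direction in which the jaws open and shut (so a half turn about z gives the same grasp; the last joint's range is limited). The gripper opens to 85 mm and grips with 20 to 120 N. Pads are 22 mm wide; open, the fingers measure 114 mm over their backs; the gripper's body (76 mm by 85 mm) begins 54 mm behind the grasp point. The pads swing forward as they close: fully open they stand 13 mm farther back than shut.
Start: joints at [-1.052, 0.507, -0.238, 1.5, 0.126, 1.149, -0.155], TCP at [0.251, 0.572, 0.231] pointing down, gripper open.
Joint ranges: [-3.08, 3.08], [-0.24, 2.05], [-1.43, 1.35], [0, 2.5], [-1.52, 4.66], [0.17, 1.96], [-2.89, 2.89]. Speed limits (rad/s): [2.39, 2.39, 3.14, 3.14, 3.14, 3.14, 3.14].

### API

Orientations are given as a unit quaternion [w, x, y, z].
In Python, from station import ctrl, get_state, vision, ticket, models gives the robot as it stands. Calls block until the motion is done:
- ctrl.movep(position, orientation): joint-space move of the TCP to a pose.
- ctrl.movel(position, frame=None, max_speed=0.15): straight line of the TCP; frame=None keeps the orientation; max_speed is the mean speed in m/s.
- ctrl.set_joints(angles): joint-space move.
- ctrl.ungrasp() and ctrl.close_gripper(force=None): open the fingers fully, or close them until they stop; force is the grip in N (None keeps the last).
- ctrl.pause(seconds).
- ctrl.ik(position, orientation): joint angles nearest the present ones, or None.
- get_state(): the state.
- vision.grab_frame(name): name is "side" or "top" or "wrist"; returns (picture, depth): 384x512x3 uint8, blue, green, red; 384x512 float32, m along the optical axis (not along the pixel's ray), 0 where there is no reading.
- vision.camera_info(name): a dict with "mtx" (3x3 intrinsics, pixels), "R" (3x3) and "t" (3): a world point X has camera coordinates R X + t; the wrist camera has in their place "hand_eye" (4x4, takes a point from camera to tool coordinates, whose origin is the TCP and whose axes are the flange's). Camera axes: x right, y down, z forward; pixel columns grow to the right and rows downward; lengths in m; the calibration is good to about 2 mm. A picture is of the moment at which its call begins: read the wrist's pose just before it. camera_info takes no time and is no camera call.
A pose or a line that the arm cannot do raises ctrl.Unreachable and nothing moves.
- ticket.close_job(): hands the job in, once; it reports no verdict.
Trained networks look in the newest picture that a camera, given by its name, has taken for a name from the list of things; names that differ only in an ending like _2 or _b are one class to them, and where a whole thing is asked for, a point or a joint stands for the part that bears it (a point fixed in the world has none). Each returns a list of dicts, best first, with "p" (0 to 1); they miss things now and then, are a little off and sometimes report something else, mostly with a low value. They report only what shows in the picture. A call takes as long as a camera call. They do not tell look-alikes from the thing itself.
- models.recognise(camera, target): "point" ([column, row] in pixels, amid what is visible of it).
- models.masks_of(camera, target): "mask" (384x512 bool, what is visible of it) and "point" ([column, row] in pixels, amid what is visible of it).
The state is a dict: "time": time; "qpos": joint angles; "qd": joint speeds; "tau": joint torques, N m; "tcp_pos": TCP position; "eef_rot": TCP orientation; "contact_force": force on the tool from outside, world axes, zero at the start; "wrist_torque": the same for the moment, N m; "width": finger opening in m.
Only numpy, scipy, OpenCV 4.12 (cv2) and the standard library are available. Lean on these libraries where they do the work, as an engineer would, in place of code of your own. Each camera call takes 0.05 s, during which the arm holds its last target.

### The job

Push the loose steel handle with the square bore fully home onto the square spindle of the stock case's cover, then, before turning it, tug the cover with it towards the front of the case (the slotted deck, on the robot's side) to learn whether the hidden catch is holding. If it is caught, let the cover back and turn the handle a quarter turn clockwise to release it (turning a free one would lock it). Slide the sprung cover fully open with the handle still home on the spindle and finish while holding it open by the handle, without disturbing the other things on the table.

Things in the scene. Friction and masses are not known exactly. Their poses are not given: they have to be found in the camera images.
- handle_c (a point): centre (half-way up) of the loose dark steel handle, bore upright: hub 34 mm (its x) x 28 (its y) x 36 tall, through it along z a 14 mm square bore, sides along its x and y, open on top; two arms 16 mm wide along its x, 92 mm over all, 18 to 34 mm above its underside. Grip the hub across y, tips just over the underside. Fits the spindle in any quarter-turn position, slack 0.18 rad
- spindle_top (a point): top centre of the upright 12 mm square steel spindle on the cover; the frame turns with it, x and y normal to the square's sides, z up. The square stands 32 mm out of a round steel collar (upper 8 mm tapered to 5 mm as lead-in); the handle's underside rests on the collar's top, 32 mm below this point, when fully home. Moves with the cover
- case: wooden stock case, fixed, 340 mm (x) x 240 mm (y), side rails 86 mm tall; origin under its centre on the table. Its front, a light deck with a slot, faces its own -x, towards the robot; the dark cover closes its rear part and slides along the case's -x to open
- cover (a joint): travel of the sliding cover, m: 0 shut, 0.11 fully open (stop), growing along the case's own -x. A spring pulls it shut with 4 N when shut to 7 N when open, so it runs back when let go. With the catch holding it still moves 14 to 24 mm, then stops hard; a free cover runs on with only the spring's pull
- spindle (a joint): turn of the spindle, rad, 0 to 1.57 (stops), growing clockwise from above, starts at 0 to 0.15; friction of 0.1 N m keeps it where left. The catch is holding or free at the start and cannot be seen. If holding, turning past 1.1 frees it; if free, it stays free below 0.5 and turning further locks it. Turn with the cover let back shut
- round_knob: dark wooden drawer knob without a bore, 48 mm across, 38 mm tall, bystander; origin under its centre
- steel_ring: plain round steel ring, 60 mm across with a 38 mm round hole, 22 mm tall, bystander; origin under its centre
- paste_jar: white jar with a yellow cap, 64 mm across, 75 mm tall, bystander; origin under its centre
- brush: hand brush lying flat, bystander
- block: light wooden block 50 x 60 x 40 mm, bystander; origin under its centre
Not all that is in view belongs to the job. What is shaped like the part that bears handle_c but green or pink is not meant.

How it is judged:
On the way, in this order (a step that is already met when the one before it is completed fails the run):
1. the handle is fully home on the spindle while the cover is shut (horizontal distance between handle_c and spindle_top below 0.004 m and z of handle_c in the frame of spindle_top below -0.01 m and angle between the z axis of handle_c and the z axis of spindle_top, either way round below 0.12 rad and value of joint cover below 0.0025 m), for 0.2 s.
2. the cover is tugged at least 8 mm with the handle home and the spindle not yet turned (below 0.5 rad) (horizontal distance between handle_c and spindle_top below 0.004 m and z of handle_c in the frame of spindle_top below -0.01 m and angle between the z axis of handle_c and the z axis of spindle_top, either way round below 0.12 rad and value of joint cover above 0.008 m and value of joint spindle below 0.5 rad), for 0.1 s.
At the end, for the whole second after the job is handed in: the cover is open by more than 95 of its 110 mm and at rest, the handle is home on the spindle (axes within 4 mm, its centre more than 10 mm below the spindle's top), the fingers press on the handle with more than 1 N, and no bystander has moved 40 mm or more (horizontal distance between handle_c and spindle_top below 0.004 m and z of handle_c in the frame of spindle_top below -0.01 m and angle between the z axis of handle_c and the z axis of spindle_top, either way round below 0.12 rad and value of joint cover above 0.095 m and velocity of joint cover between -0.02 and 0.02 m/s and contact force between the fingers and handle above 1 N and distance of each of round_knob, steel_ring, paste_jar, brush, block from where it was at the start of the episode below 0.04 m); the arm keeps its last pose, push and grip.
It fails at once if another thing on the table is moved by more than 40 mm or knocked over (distance of any of round_knob, steel_ring, paste_jar, brush, block from where it was at the start of the episode above 0.04 m or angle between paste_jar's own z axis and vertical above 0.6 rad).
It also fails if it takes over 54 s, if anything falls off the work surface, if the arm or the gripper's body presses on something with over 40 N, if the wrist force passes 120 N, or if a joint passes its speed limit or range.

## Working session

There is one attempt and no reset: what is moved stays moved. The work goes in short steps, each a Python script; the robot and the scene stay as the last script left them, time stands still between calls to the robot, and variables do not carry over. Pictures are saved under pics/ and viewed, and the job is handed in when it is done.

```bash
ls; mkdir -p pics; python3 - <<'E'
from station import ctrl,get_state,vision,models
import cv2,numpy as np
s=get_state();print(s, ctrl.pinch_z)
for n in ["side","top","wrist"]:
    im,d=vision.grab_frame(n); cv2.imwrite(f"pics/{n}0.png",im); np.save(f"pics/{n}0.npy",d)
    ci=vision.camera_info(n); print(n,{k:np.round(v,3).tolist() for k,v in ci.items()})
E
```

```text
pics
{'time': 0.0, 'qpos': array([-1.0524738 ,  0.50832597, -0.23754943,  1.50112977,  0.12570366,
        1.14891554, -0.1547926 ]), 'qd': array([ 0.00169505, -0.0001691 , -0.00093621,  0.00056646, -0.00042885,
        0.00101607, -0.00038496]), 'tau': array([-5.78062482e-04, -6.20587349e+01, -2.18662307e+00, -2.49636877e+01,
        1.26647108e-02,  1.23055035e-02, -4.44141483e-05]), 'tcp_pos': array([0.2506053 , 0.57200398, 0.23043896]), 'eef_rot': array([-1.69198030e-04,  2.04925395e-01,  9.78777188e-01, -8.77425803e-04]), 'contact_force': array([-0.31130714,  0.42117913, -0.89401746]), 'wrist_torque': array([ 0.09030593,  0.03029031, -0.04659695]), 'width': 0.08507173009887768} -0.0187
side {'mtx': [[464.594, 0.0, 258.183], [0.0, 464.594, 184.594], [0.0, 0.0, 1.0]], 'R': [[0.956, -0.294, -0.001], [-0.162, -0.525, -0.836], [0.245, 0.799, -0.549]], 't': [-0.565, 0.157, 1.444]}
top {'mtx': [[350.923, 0.0, 262.823], [0.0, 350.923, 185.824], [0.0, 0.0, 1.0]], 'R': [[0.144, -0.99, 0.005], [-0.968, -0.142, -0.206], [0.205, 0.025, -0.978]], 't': [-0.075, 0.586, 1.0]}
wrist {'mtx': [[312.734, 0.0, 254.934], [0.0, 312.734, 192.946], [0.0, 0.0, 1.0]], 'hand_eye': [[-0.0, -0.951, -0.308, 0.08], [1.0, -0.0, 0.0, 0.001], [-0.0, -0.308, 0.951, -0.142], [0.0, 0.0, 0.0, 1.0]]}
```

View pics/top0.png

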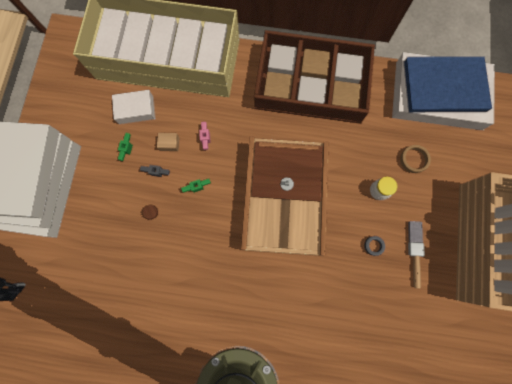

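View pics/side0.png

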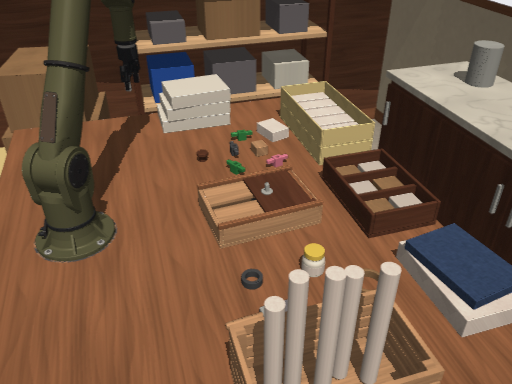

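View pics/wrist0.png

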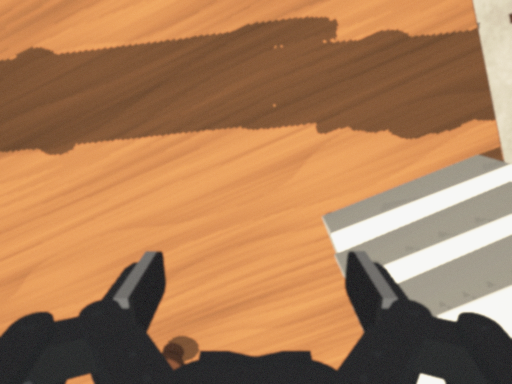

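The top view shows the dark handle at (154,171), green look-alikes at (124,147) and (196,186), a pink one at (204,135), and the spindle at (287,184). I'll compute coarse poses from these.

```bash
cat > h.py <<'E'
from station import ctrl,get_state,vision,models,ticket
import cv2,numpy as np
from scipy.spatial.transform import Rotation as Ro
def rot(q): return Ro.from_quat([q[1],q[2],q[3],q[0]])
def quat(yaw):  # tool down; tool y axis at angle yaw+90.. x axis at yaw
    x=np.array([np.cos(yaw),np.sin(yaw),0]);z=np.array([0,0,-1.]);y=np.cross(z,x)
    q=Ro.from_matrix(np.c_[x,y,z]).as_quat();return np.array([q[3],q[0],q[1],q[2]])
def campose(n,s=None):
    ci=vision.camera_info(n);K=np.array(ci["mtx"])
    if n!="wrist":
        R=np.array(ci["R"]);t=np.array(ci["t"]);return K,R.T,-R.T@t
    T=np.array(ci["hand_eye"]);M=rot(s["eef_rot"]).as_matrix()
    return K,M@T[:3,:3],M@T[:3,3]+s["tcp_pos"]
def cloud(n,d,s=None):
    K,A,c=campose(n,s);v,u=np.mgrid[:384,:512]
    p=np.stack([(u-K[0,2])/K[0,0]*d,(v-K[1,2])/K[1,1]*d,d],-1)
    return p@A.T+c
def atz(n,u,v,z,s=None):
    K,A,c=campose(n,s);r=A@np.array([(u-K[0,2])/K[0,0],(v-K[1,2])/K[1,1],1]);return c+r*(z-c[2])/r[2]
def proj(n,X,s=None):
    K,A,c=campose(n,s);p=K@(A.T@(np.asarray(X)-c));return p[:2]/p[2]
E
python3 - <<'E'
from h import *
im=cv2.imread("pics/top0.png");P=cloud("top",np.load("pics/top0.npy"))
for n,(u,v) in dict(handle=(154,171),green1=(196,186),block=(167,142),knob=(150,213),jar=(386,187),spin=(287,184)).items():
    print(n,P[v,u],atz("top",u,v,.03))
# case corners
for uv in [(244,252),(320,255),(327,142),(250,140)]: print(uv,atz("top",*uv,.086))
cv2.imwrite("pics/c.png",cv2.resize(im[110:270,100:340],None,fx=3.3,fy=3.3,interpolation=cv2.INTER_CUBIC))
h=P[150:190,135:175];m=(h[...,2]>.02)&(im[150:190,135:175].max(2)<90)
print(m.sum(),h[m].mean(0))
a=h[m][:,:2];w,V=np.linalg.eigh(np.cov(a.T));print(w,V[:,1],np.ptp(h[m],0))
E
```

```text
handle [0.59931552 0.36339872 0.01002342] [0.59518169 0.3564536  0.03      ]
green1 [0.57154047 0.22286783 0.00461137] [0.56695645 0.21734209 0.03      ]
block [0.6917095  0.33175238 0.04057898] [0.69488444 0.33522036 0.03      ]
knob [0.46272702 0.3381859  0.03867296] [0.46345397 0.34107652 0.03      ]
jar [ 0.63812872 -0.35420983  0.07502128] [ 0.6497409  -0.36908692  0.03      ]
spin [ 0.59809719 -0.0590194   0.10247776] [ 0.61439694 -0.06217959  0.03      ]
(244, 252) [0.38820284 0.03542357 0.086     ]
(320, 255) [ 0.41101745 -0.17920751  0.086     ]
(327, 142) [ 0.74878137 -0.16296454  0.086     ]
(250, 140) [0.72101211 0.06920629 0.086     ]
170 [0.59675789 0.35472643 0.03475426]
[4.30626116e-05 5.51084004e-04] [-0.01115771  0.99993775] [0.02538613 0.08949525 0.02138704]
```

View pics/c.png

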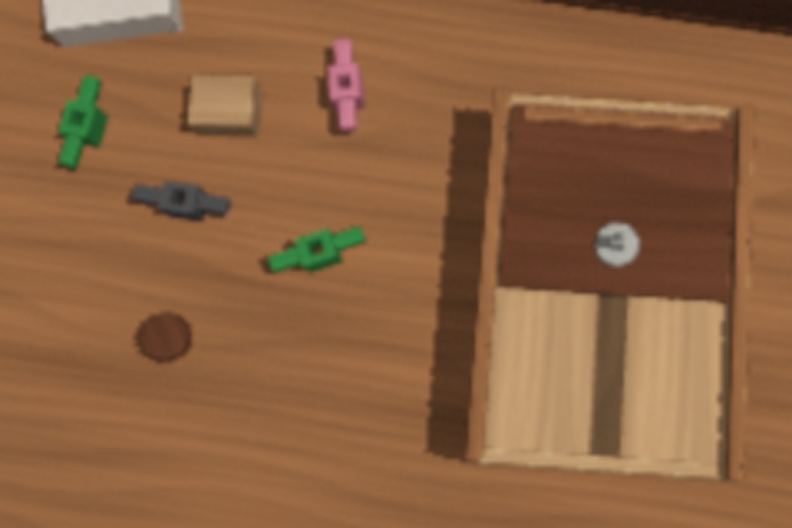

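```bash
python3 - <<'E'
from h import *
for yaw in [1.58,-1.56]:
    print("grasp",yaw,np.round(ctrl.ik([.597,.355,.03],quat(yaw)),2))
for yaw in np.arange(-6,7)*np.pi/4+.08:
    q=[ctrl.ik(p,quat(yaw)) for p in ([.598,-.06,.10],[.49,-.065,.10])]
    print(round(yaw,2),[None if a is None else np.round(a,2).tolist() for a in q])
E
```

```text
grasp 1.58 [-0.6   0.8   0.05  1.52 -0.05  0.83 -0.52]
grasp -1.56 [-0.22  0.87 -0.66  1.51  0.61  0.97  2.09]
-4.63 [[-0.09, 0.61, 0.24, 1.74, -0.19, 0.82, 0.32], [-0.07, 0.47, 0.22, 2.02, -0.16, 0.67, 0.33]]
-3.85 [[0.05, 0.6, 0.02, 1.74, -0.01, 0.81, 0.94], [0.05, 0.47, 0.05, 2.02, -0.03, 0.66, 0.98]]
-3.06 [[0.17, 0.6, -0.17, 1.74, 0.13, 0.82, 1.59], [0.16, 0.47, -0.11, 2.01, 0.08, 0.67, 1.65]]
-2.28 [[0.29, 0.61, -0.36, 1.73, 0.28, 0.85, 2.23], [0.3, 0.48, -0.31, 2.01, 0.22, 0.69, 2.28]]
-1.49 [[0.42, 0.65, -0.59, 1.73, 0.45, 0.9, 2.86], [-0.59, 0.75, 1.15, 2.02, -0.86, 0.96, -2.04]]
-0.71 [[-0.47, 0.79, 0.95, 1.74, -0.75, 1.02, -1.51], [-0.51, 0.65, 0.95, 2.02, -0.72, 0.85, -1.42]]
0.08 [[-0.28, 0.66, 0.57, 1.74, -0.45, 0.87, -1.01], [-0.25, 0.51, 0.5, 2.02, -0.37, 0.7, -1.01]]
0.87 [[-0.19, 0.63, 0.41, 1.74, -0.33, 0.84, -0.34], [-0.17, 0.49, 0.36, 2.02, -0.27, 0.68, -0.34]]
1.65 [[-0.09, 0.61, 0.24, 1.74, -0.19, 0.82, 0.32], [-0.07, 0.47, 0.22, 2.02, -0.16, 0.67, 0.33]]
2.44 [[0.05, 0.6, 0.02, 1.74, -0.01, 0.81, 0.94], [0.05, 0.47, 0.05, 2.02, -0.03, 0.66, 0.98]]
3.22 [[0.17, 0.6, -0.17, 1.74, 0.13, 0.82, 1.59], [0.16, 0.47, -0.11, 2.01, 0.08, 0.67, 1.65]]
4.01 [[0.29, 0.61, -0.36, 1.73, 0.28, 0.85, 2.23], [0.3, 0.48, -0.31, 2.01, 0.22, 0.69, 2.28]]
4.79 [[0.42, 0.65, -0.59, 1.73, 0.45, 0.9, 2.86], [-0.59, 0.75, 1.15, 2.02, -0.86, 0.96, -2.04]]
```

```bash
python3 - <<'E'
from h import *
ctrl.movep([.597,.325,.20],quat(1.58))
s=get_state();im,d=vision.grab_frame("wrist");cv2.imwrite("pics/w1.png",im);np.savez("pics/w1.npz",d=d,**s)
print(s["time"],s["tcp_pos"])
P=cloud("wrist",d,s)
m=models.masks_of("wrist","handle_c")
for x in m: print(x["p"],x["point"],P[int(x["point"][1]),int(x["point"][0])],x["mask"].sum())
E
```

```text
1.725 [0.59564203 0.32733224 0.20011915]
0.91 [331.4, 21.5] [ 6.67416106e-01  4.74179785e-01 -4.76600174e-05] 3206
0.89 [231.5, 261.4] [0.56745132 0.21196897 0.00732448] 1691
0.8 [261.2, 137.1] [0.60039876 0.36538635 0.03508187] 1736
0.61 [384.0, 255.7] [0.73861155 0.23777346 0.03493572] 1386
```

View pics/w1.png

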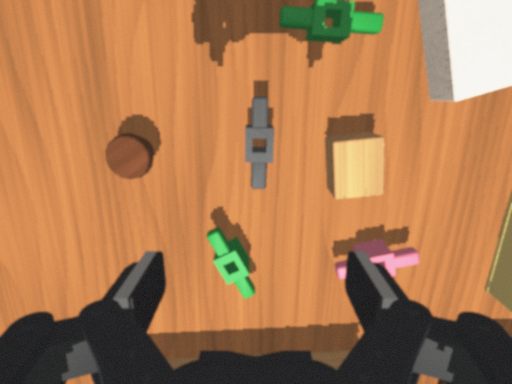

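The wrist view shows the dark handle at about (259,143) with clear space on both sides. Next I'll measure it from the depth data.

```bash
python3 - <<'E'
from h import *
z=np.load("pics/w1.npz");s={k:z[k] for k in z.files};im=cv2.imread("pics/w1.png")
P=cloud("wrist",z["d"],s)
r=np.zeros((384,512),bool);r[85:195,238:282]=1
m=r&(P[...,2]>.0315)&(P[...,2]<.045)
p=P[m];print(m.sum(),np.median(p[:,2]))
(c,sz,a)=cv2.minAreaRect((p[:,:2]*1000).astype(np.float32));print(c,sz,a, p[:,:2].mean(0))
w,V=np.linalg.eigh(np.cov(p[:,:2].T));print(np.arctan2(*V[::-1,1]))
# hub only
ax=V[:,1];q=(p[:,:2]-p[:,:2].mean(0))@ax;n=(p[:,:2]-p[:,:2].mean(0))@np.array([-ax[1],ax[0]])
print(q.min(),q.max());hub=abs(n)>.0095;print(q[hub].min(),q[hub].max(),n.min(),n.max())
E
```

```text
1637 0.03439534451163867
(598.41650390625, 357.9198913574219) (91.30350494384766, 27.353858947753906) 89.9413070678711 [0.5981499 0.360059 ]
1.5693069503412367
-0.047790970285480405 0.0435127103598948
-0.018800405792945646 0.014848154163822132 -0.01394315139677378 0.013414405751036657
```

```bash
python3 - <<'E'
from h import *
ctrl.movep([.60,-.09,.24],quat(1.6))
ctrl.pause(.2)
s=get_state();im,d=vision.grab_frame("wrist");cv2.imwrite("pics/w2.png",im);np.savez("pics/w2.npz",d=d,**s)
print(s["time"],s["tcp_pos"])
P=cloud("wrist",d,s)
m=models.masks_of("wrist","spindle_top")
for x in m: print(x["p"],x["point"],P[int(x["point"][1]),int(x["point"][0])],x["mask"].sum())
cv2.imwrite("pics/w2z.png",cv2.resize(im[80:200,200:320],None,fx=5,fy=5,interpolation=cv2.INTER_CUBIC))
E
```

```text
3.5667 [ 0.60026256 -0.08868098  0.23977518]
0.57 [258.5, 142.6] [ 0.60121298 -0.05088353  0.10620747] 242
```

View pics/w2.png

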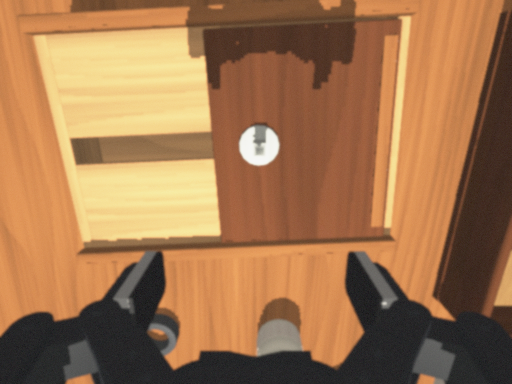

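View pics/w2z.png

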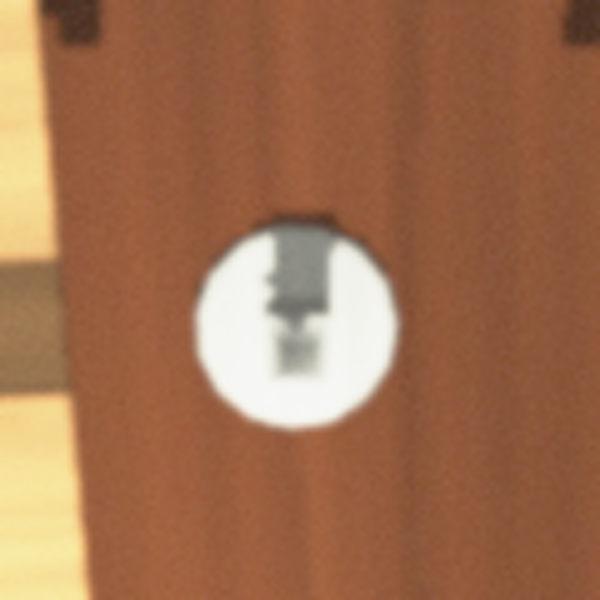

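```bash
python3 - <<'E'
from h import *
z=np.load("pics/w2.npz");s={k:z[k] for k in z.files};im=cv2.imread("pics/w2.png")
P=cloud("wrist",z["d"],s)
g=im.min(2)
m=np.zeros((384,512),bool);m[110:180,230:290]=1
w=m&(im.min(2)>120)|(m&(im.max(2).astype(int)-im.min(2)<25))
w=w.astype(np.uint8);n,l,st,ce=cv2.connectedComponentsWithStats(w);k=1+st[1:,4].argmax();b=l==k
zz=P[...,2]
print(st[k],ce[k]);print(np.histogram(zz[b],20))
for lo,hi in [(.05,.085),(.088,.098),(.098,.115)]:
    q=P[b&(zz>lo)&(zz<hi)]
    if len(q): print(lo,len(q),q.mean(0),q.min(0),q.max(0))
np.set_printoptions(linewidth=250,precision=0,suppress=True)
print((zz[124:168,238:282:1]*1000).astype(int)[::2,::1])
c=im[122:168,236:284,0].astype(float);c=np.clip((c-190)/(255-190),0,1)*255
cv2.imwrite("pics/w2c.png",cv2.resize(c.astype(np.uint8),None,fx=12,fy=12,interpolation=cv2.INTER_NEAREST))
E
```

```text
[ 239  125   41   41 1320] [258.69924242 145.09242424]
(array([1087,   56,  174,    0,    0,    0,    0,    0,    0,    0,    0,
          0,    0,    0,    0,    0,    0,    0,    0,    3]), array([0.0799286 , 0.09504101, 0.11015342, 0.12526583, 0.14037824,
       0.15549065, 0.17060306, 0.18571548, 0.20082789, 0.2159403 ,
       0.23105271, 0.24616512, 0.26127753, 0.27638994, 0.29150235,
       0.30661476, 0.32172718, 0.33683959, 0.351952  , 0.36706441,
       0.38217682]))
0.05 300 [ 0.60282781 -0.05901911  0.083615  ] [ 0.58334618 -0.07753907  0.0799286 ] [ 0.62200108 -0.0382294   0.08499383]
0.088 22 [ 0.60167248 -0.0507523   0.0926734 ] [ 0.59577123 -0.05105824  0.08803423] [ 0.60776313 -0.05050016  0.09672624]
0.098 154 [ 0.60178735 -0.05511527  0.11048609] [ 0.5958741  -0.06277278  0.10003415] [ 0.60774499 -0.05057704  0.11493544]
[[ 81  81  81  81  81  81  82  81  81  80  80  82  82  80  81  82  82  80  80  81  82  82  81  81  81  83  83  81  81  82  82  82  80  81  82  82  81  82  81  81  81  80  81  81]
 [ 80  79  81  80  81  80  80  81  80  81  81  82  81  81  84  84  85 
[... 2989 characters left out ...]
2  81  80  79  81  82  85  85  85  85  85  85  86  85  85  84  86  86  85  82  85  86  84  86  85  85  85  86  85  81  82  81  81  81  81  81  80  81  80  81  82]
 [ 81  81  80  79  83  82  82  81  81  81  81  84  85  86  85  86  85  85  84  86  85  85  85  84  86  86  86  84  83  81  81  80  80  81  82  81  80  80  81  81  82  82  81  81]
 [ 80  81  81  81  81  80  81  82  81  81  81  82  82  80  81  82  81  81  82  85  84  81  81  80  80  82  81  81  81  81  80  80  79  81  82  80  81  82  82  81  82  80  82  81]
 [ 82  80  82  82  82  81  80  80  81  81  81  82  81  81  81  82  81  82  81  81  82  82  81  81  82  81  81  82  80  82  83  81  81  81  81  81  81  82  81  81  81  82  82  81]]
```

View pics/w2c.png

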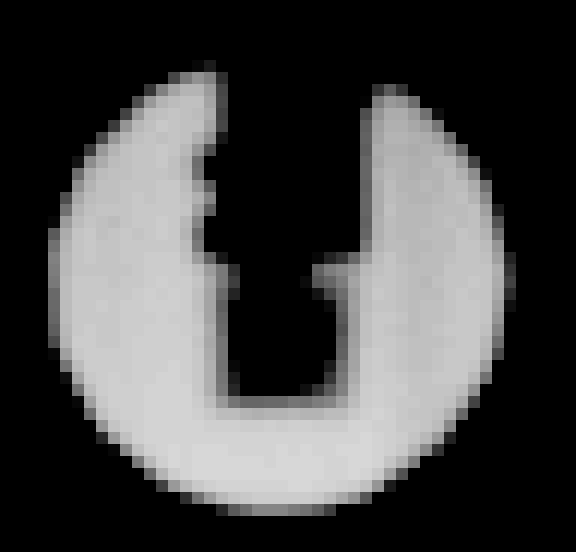

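```bash
python3 - <<'E'
from h import *
z=np.load("pics/w2.npz");s={k:z[k] for k in z.files};im=cv2.imread("pics/w2.png")
P=cloud("wrist",z["d"],s)
sub=np.zeros((384,512),bool);sub[122:168,236:284]=1
zz=P[...,2]
p=P[sub&(zz>.1)];c,sz,a=cv2.minAreaRect((p[:,:2]*1000).astype(np.float32));print("square",c,sz,a)
f=P[sub&(zz>.09)&(zz<.1085)&(P[...,1]>-.052)];print(len(f),"face slope",np.polyfit(f[:,0],f[:,1],1),f.mean(0))
cl=sub&(zz>.0835)&(zz<.0875)
u8=cl.astype(np.uint8);ct,_=cv2.findContours(cv2.morphologyEx(u8,cv2.MORPH_OPEN,np.ones((3,3))),cv2.RETR_EXTERNAL,cv2.CHAIN_APPROX_NONE)
ct=max(ct,key=len);q=P[ct[:,0,1],ct[:,0,0]]
A=np.c_[2*q[:,:2],np.ones(len(q))];x=np.linalg.lstsq(A,(q[:,:2]**2).sum(1),rcond=None)[0]
print("collar",x[:2],np.sqrt(x[2]+x[:2]@x[:2]))
# top
t=P[sub&(zz>.1155)];print("top",t.mean(0),len(t),t.min(0),t.max(0))
# case: rail edges  z>.083 near rails: right/left
# cover front edge: deck/cover boundary line by color
pts=[]
for v in range(40,230,6):
    if 120<v<170: continue
    row=im[v,190:235].astype(int).sum(1);k=np.argmin(np.diff(row.astype(float)));pts.append(atz("wrist",190+k+.5,v,.081,s)[:2])
pts=np.array(pts);k=np.polyfit(pts[:,1],pts[:,0],1);print("cover edge dx/dy",k,np.std(pts[:,0]-np.polyval(k,pts[:,1])))
# rails tops
for lo,hi in [(.0,.12),(-.25,-.13)]:
    e=P[(zz>.0835)&(zz<.09)&(P[...,1]>lo)&(P[...,1]<hi)]
    if len(e)>50:
        r=cv2.minAreaRect((e[:,:2]*1000).astype(np.float32));print("rail",r,len(e))
        print(np.polyfit(e[:,0],e[:,1],1))
E
```

```text
square (601.4894409179688, -35.80941390991211) (11.696223258972168, 53.89978790283203) 0.875491738319397
43 face slope [ 0.01481385 -0.05968267] [ 0.60168134 -0.05076945  0.10061936]
collar [ 0.60174283 -0.0565283 ] 0.018234730857833285
top [ 0.60132214 -0.05228127  0.14059709] 68 [ 0.59725824 -0.06066064  0.1156948 ] [ 0.60551662 -0.00892102  0.38217682]
cover edge dx/dy [-0.07763409  0.55339087] 0.0002872056470075786
rail ((563.8231811523438, 29.947372436523438), (339.1618957519531, 67.0407485961914), 1.5754376649856567) 7685
[0.02011226 0.03803933]
rail ((645.9324340820312, -161.0978546142578), (110.23143005371094, 462.1684875488281), 83.54573059082031) 4641
[-0.00592229 -0.16908176]
```

Collar centre is (0.6017, -0.0566), collar top z is 0.085, spindle yaw is about 0.015 and case yaw about 0.078. Now I'll grasp the handle.

```bash
python3 - <<'E'
from h import *
ctrl.movep([.5984,.358,.12],quat(1.569))
ctrl.movel([.5984,.358,.006],max_speed=.12)
s=get_state();print(s["time"],s["tcp_pos"],s["contact_force"])
ctrl.close_gripper(force=60)
s=get_state();print(s["time"],s["width"],s["contact_force"])
ctrl.movel([.5984,.358,.16],max_speed=.2)
ctrl.pause(.2)
s=get_state();im,d=vision.grab_frame("wrist");cv2.imwrite("pics/w3.png",im);np.savez("pics/w3.npz",d=d,**s)
print(s["time"],s["width"],s["tcp_pos"],s["contact_force"])
P=cloud("wrist",d,s)
R=rot(s["eef_rot"]).as_matrix();T=(P-s["tcp_pos"])@R   # tool coords
m=(T[...,2]>-.045)&(T[...,2]<-.018)&(abs(T[...,1])<.0155)&(abs(T[...,0])<.06)
h=T[m];print(m.sum(),np.histogram(h[:,2],8))
hub=h[h[:,2]<np.percentile(h[:,2],3)+.0035]
print(cv2.minAreaRect((h[:,:2]*1000).astype(np.float32)),h.min(0),h.max(0))
np.save("pics/h3.npy",h)
E
```

```text
6.4667 [0.59898159 0.35828304 0.00690342] [-0.161914   -0.30929557  0.20644261]
7.0333 0.02755385040805907 [-0.20796406 -0.4733685   3.00462362]
8.15 0.026908511039259873 [0.59779352 0.3576559  0.15839206] [-0.30962157 -0.15501811 -1.51768189]
9239 (array([  60,   76,  463,  133, 3785, 3890,  485,  347]), array([-0.04498237, -0.04161171, -0.03824105, -0.0348704 , -0.03149974,
       -0.02812908, -0.02475842, -0.02138777, -0.01801711]))
((4.065013885498047, -0.06810188293457031), (83.75886535644531, 30.933988571166992), 0.5897369384765625) [-0.03781174 -0.01549329 -0.04498237] [ 0.04596378  0.01548543 -0.01801711]
```

View pics/w3.png

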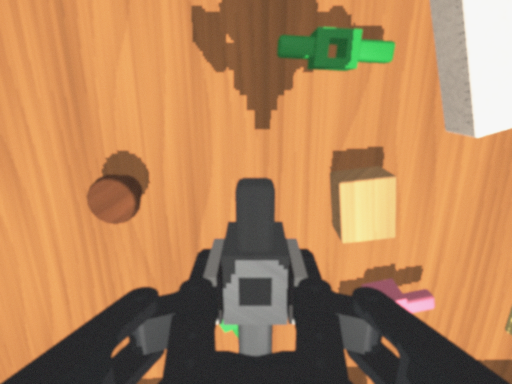

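```bash
python3 - <<'E'
from h import *
z=np.load("pics/w3.npz");s={k:z[k] for k in z.files};im=cv2.imread("pics/w3.png")
P=cloud("wrist",z["d"],s);R=rot(s["eef_rot"]).as_matrix();T=(P-s["tcp_pos"])@R
np.set_printoptions(linewidth=250,suppress=True)
print(im[250:345:3,256].max(1)); print((T[250:345:3,256]*1000).round(1)[:,[0,2]].tolist())
print((T[318,215:300:4]*1000).round(1)[:,[1,2]].tolist())
cv2.imwrite("pics/w3z.png",cv2.resize(im[230:350,200:320],None,fx=5,fy=5,interpolation=cv2.INTER_CUBIC))
E
```

```text
[ 69  64  66  94 152 159 157 158 160 128  63  66  64  62  63  65  65  64  75 145 147 145 145 146 145 142 139 136 136 136 137 137]
[[17.4, -26.3], [16.7, -27.6], [16.4, -29.5], [15.1, -29.5], [13.3, -28.9], [12.6, -30.2], [10.6, -29.0], [9.5, -29.6], [8.1, -29.7], [-7.5, -7.8], [-7.2, -10.8], [-6.9, -13.8], [-7.3, -15.6], [-7.4, -17.9], [79.9, -142.4], [-6.4, -23.8], [-7.3, -24.6], [-7.5, -26.5], [-7.5, -28.5], [-8.8, -28.9], [-10.3, -28.9], [-11.3, -29.6], [-12.8, -29.7], [-15.0, -28.9], [-16.5, -29.0], [-19.5, -27.4], [-20.6, -28.0], [-22.5, -27.8], [-24.7, -27.1], [-26.1, -27.5], [-27.5, -27.7], [-29.5, -27.4]]
[[-16.0, -42.1], [-15.1, -37.3], [-14.6, -28.8], [-12.7, -29.6], [-11.1, -28.2], [-9.2, -29.9], [-7.5, -29.5], [-5.8, -28.2], [-4.0, -29.5], [-2.3, -29.4], [-0.5, -28.9], [1.2, -28.7], [2.9, -29.3], [4.7, -29.7], [6.4, -29.6], [8.2, -28.9], [9.9, -29.6], [11.7, -28.8], [36.7, 158.9], [14.1, -36.9], [14.5, -45.1], [12.1, -67.8]]
```

View pics/w3z.png

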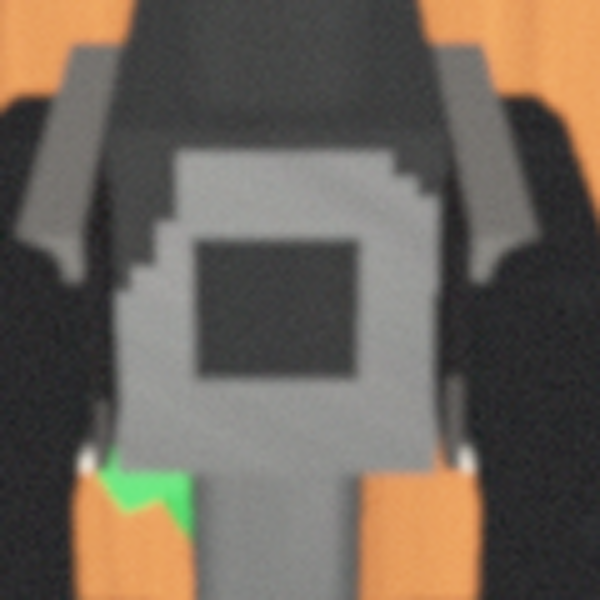

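```bash
cat >> h.py <<'E'
def goto(p,yaw,sp=.1,tol=.0005,n=3):
    p=np.array(p);c=p.copy()
    ctrl.movel(c,frame=quat(yaw),max_speed=sp)
    for _ in range(n):
        ctrl.pause(.15);s=get_state();e=p-s["tcp_pos"]
        if np.linalg.norm(e)<tol:break
        c=c+e;ctrl.movel(c,frame=quat(yaw),max_speed=.05)
    s=get_state();R=rot(s["eef_rot"]).as_matrix()
    print(round(s["time"],2),"tcp",s["tcp_pos"].round(4),"yaw",np.arctan2(R[1,0],R[0,0]).round(3),"F",s["contact_force"].round(1),"M",s["wrist_torque"].round(2),"w",round(s["width"],4))
    return c,s
E
python3 - <<'E'
from h import *
z=np.load("pics/w3.npz");s={k:z[k] for k in z.files}
T=vision.camera_info("wrist")
R=rot(s["eef_rot"]).as_matrix()
zt=s["tcp_pos"][2]+.0293
c=[(atz("wrist",u,v,zt,s)-s["tcp_pos"])@R for u,v in [(239,278),(271.6,278),(239,306),(271.6,306)]]
print(np.round(c,4),np.mean(c,0))
yaw=1.586
ctrl.movep([.6017,-.0568,.17],quat(yaw))
c,s=goto([.6017,-.0568,.145],yaw)
im,d=vision.grab_frame("wrist");cv2.imwrite("pics/w4.png",im);np.savez("pics/w4.npz",d=d,**s)
im,d=vision.grab_frame("side");cv2.imwrite("pics/s4.png",im)
E
```

```text
[[ 0.006  -0.0072 -0.0293]
 [ 0.006   0.0064 -0.0293]
 [-0.0079 -0.0074 -0.0293]
 [-0.0079  0.0066 -0.0293]] [-0.00096223 -0.00042059 -0.02929784]
11.08 tcp [ 0.6017 -0.0568  0.1449] yaw 1.586 F [-0.4 -0.8 -2.7] M [-0.02 -0.02 -0.  ] w 0.0272
```

View pics/w4.png

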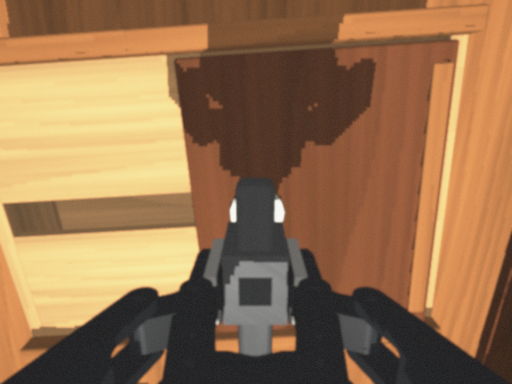

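```bash
python3 - <<'E'
from h import *
yaw=1.586
for z in (.126,.116,.108,.100,.094):
    ctrl.movel([.6020,-.0562,z],frame=quat(yaw),max_speed=.06);ctrl.pause(.05)
    s=get_state();print(round(s["time"],2),z,s["tcp_pos"].round(4),s["contact_force"].round(1),s["wrist_torque"].round(2))
    if abs(s["contact_force"]+[.4,.8,2.7]).max()>15: print("stop");break
E
```

```text
11.7 0.126 [ 0.602  -0.0562  0.1258] [-0.  -0.4 -2.8] [0.03 0.03 0.07]
12.07 0.116 [ 0.6019 -0.0562  0.1158] [-0.3 -0.1 -2.4] [-0.02  0.01 -0.03]
12.4 0.108 [ 0.6019 -0.0561  0.1078] [ 0.5  0.3 -3.2] [-0.01 -0.13 -0.02]
12.73 0.1 [ 0.6019 -0.0561  0.0997] [ 0.9  0.5 -2.2] [-0.03 -0.19 -0.02]
13.03 0.094 [ 0.6019 -0.0562  0.0938] [ 0.9  0.1 -2.9] [-0.02 -0.16  0.  ]
```

```bash
python3 - <<'E'
from h import *
yaw=1.586
for z in (.092,.0905,.089,.0875,.086):
    ctrl.movel([.6020,-.0562,z],frame=quat(yaw),max_speed=.04);ctrl.pause(.1)
    s=get_state();print(round(s["time"],2),z,s["tcp_pos"].round(4),s["contact_force"].round(1),s["wrist_torque"].round(2))
    if s["contact_force"][2]>10: print("stop");break
ctrl.pause(.25)
im,d=vision.grab_frame("wrist");cv2.imwrite("pics/w5.png",im);np.savez("pics/w5.npz",d=d,**get_state())
im,d=vision.grab_frame("side");cv2.imwrite("pics/s5.png",cv2.resize(im[130:250,180:340],None,fx=5,fy=5,interpolation=cv2.INTER_CUBIC))
E
```

```text
13.38 0.092 [ 0.6021 -0.0562  0.0924] [ 0.2 -0.1  4.2] [0.02 0.25 0.03]
13.73 0.0905 [ 0.6021 -0.0562  0.0924] [-5.7  1.2 16.9] [0.14 1.18 0.04]
stop
```

View pics/w5.png

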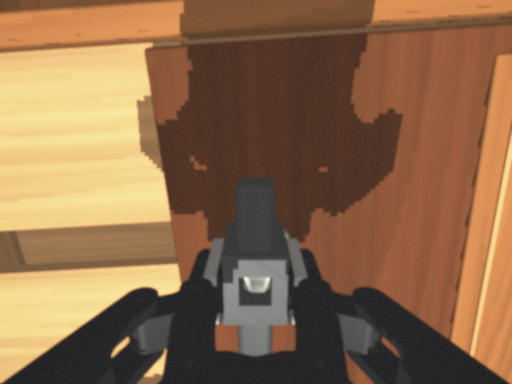

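View pics/s5.png

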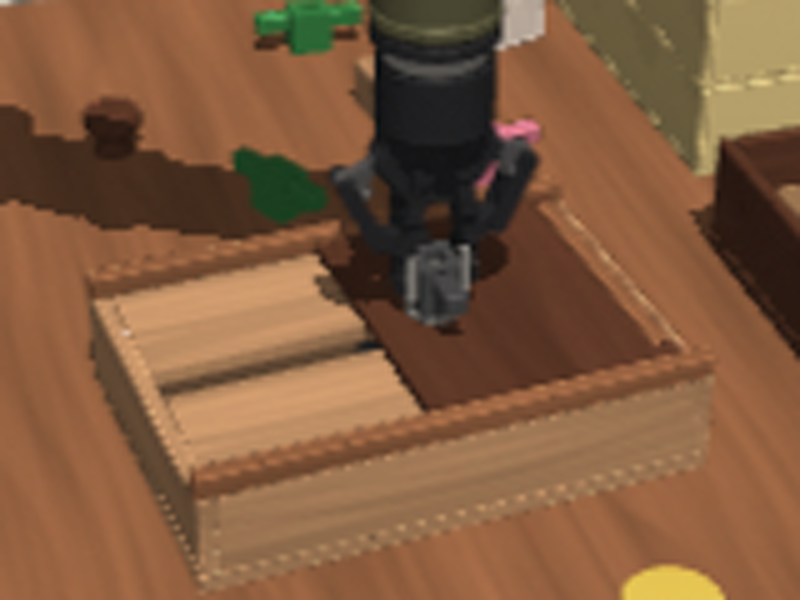

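The handle is home: contact starts at TCP z of about 0.0924, and the spindle tip shows inside the bore at (256,285). Next is the tug.

```bash
python3 - <<'E'
from h import *
yaw=1.586;d=-np.array([np.cos(.078),np.sin(.078),0])
p0=np.array([.6020,-.0562,.0915])
ctrl.movel(p0,frame=quat(yaw),max_speed=.04);ctrl.pause(.2)
s0=get_state()["tcp_pos"];log=[]
for k in range(0,13):
    x=.0025*k
    ctrl.movel(p0+d*x,frame=quat(yaw),max_speed=.04)
    s=get_state();F=s["contact_force"]
    print(round(s["time"],2),round(x,4),"act",round((s["tcp_pos"]-s0)@d,4),"F along",round(F@d,1),F.round(1),s["wrist_torque"].round(2),s["tcp_pos"][2].round(4))
    if F@d<-22: print("CAUGHT?");break
ctrl.pause(.1);s=get_state();print(s["contact_force"].round(1),(s["tcp_pos"]-s0)@d)
im,dd=vision.grab_frame("wrist");cv2.imwrite("pics/w6.png",im)
E
```

```text
14.78 0.0 act 0.0 F along 2.4 [-2.5  1.2  9.7] [ 0.08  0.73 -0.04] 0.0924
15.03 0.0025 act 0.0008 F along -3.0 [ 3.  -0.1  5.3] [ 0.08 -0.56 -0.  ] 0.0924
15.28 0.005 act 0.0031 F along -3.6 [3.5 1.  4.9] [ 0.11 -0.61  0.02] 0.0924
15.53 0.0075 act 0.0056 F along -4.6 [4.5 1.4 6.3] [ 0.09 -0.64 -0.01] 0.0924
15.78 0.01 act 0.0081 F along -4.3 [ 4.3 -0.5  6.4] [ 0.18 -0.67  0.02] 0.0924
16.03 0.0125 act 0.0106 F along -4.1 [ 4.1 -0.1  6.5] [ 0.14 -0.69  0.04] 0.0924
16.28 0.015 act 0.0132 F along -4.3 [4.2 1.3 5.7] [ 0.13 -0.72 -0.01] 0.0924
16.53 0.0175 act 0.0156 F along -4.5 [4.5 0.5 6.3] [ 0.1  -0.72 -0.04] 0.0924
16.78 0.02 act 0.0181 F along -3.9 [3.8 1.2 5.6] [ 0.18 -0.72  0.03] 0.0924
17.03 0.0225 act 0.0199 F along -5.9 [5.9 0.9 3.7] [ 0.16 -1.09  0.05] 0.0924
17.28 0.025 act 0.0211 F along -9.4 [9.3 1.5 2. ] [ 0.17 -1.81  0.13] 0.0925
17.53 0.0275 act 0.0218 F along -14.8 [14.8  0.6 -3.8] [ 0.3  -3.12  0.18] 0.0925
17.78 0.03 act 0.0222 F along -20.3 [20.2  1.  -9.8] [ 0.37 -4.35  0.14] 0.0926
[20.1  1.5 -9. ] 0.0221419630699215
```

View pics/w6.png

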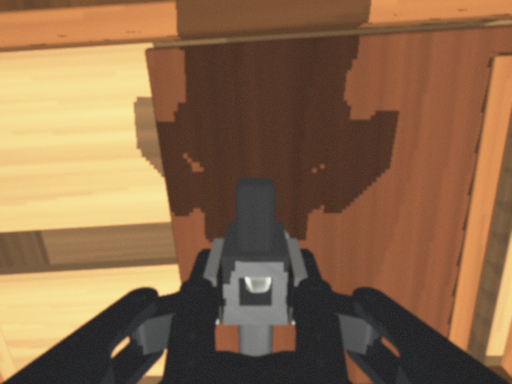

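The tug shows the cover is caught. Force rose from 4 N to 20 N with a hard stop at about 21 mm. I'll let the cover back shut and turn the handle clockwise.

```bash
cat >> h.py <<'E'
C0=np.array([.6020-.0004,-.0562-.0007])
def tcpfor(C,yaw,z,b=(-.0007,-.0004)):
    o=b[0]*np.array([np.cos(yaw),np.sin(yaw)])+b[1]*np.array([np.sin(yaw),-np.cos(yaw)])
    return np.r_[np.asarray(C)-o,z]
def rep(t=""):
    s=get_state();R=rot(s["eef_rot"]).as_matrix()
    print(t,round(s["time"],2),"tcp",s["tcp_pos"].round(4),"yaw",np.arctan2(R[1,0],R[0,0]).round(3),"F",s["contact_force"].round(1),"M",s["wrist_torque"].round(2),"w",round(s["width"],4),flush=True)
    return s
E
python3 - <<'E'
from h import *
yaw=1.586
ctrl.movel(tcpfor(C0,yaw,.0915),frame=quat(yaw),max_speed=.06);ctrl.pause(.1)
rep()
for k in range(1,11):
    y=yaw-.15*k
    ctrl.movep(tcpfor(C0,y,.0915),quat(y))
    s=rep(k)
    if np.linalg.norm(s["contact_force"])>35 or abs(s["wrist_torque"][2])>2.5: print("stop");break
E
```

```text
18.68 tcp [ 0.6026 -0.056   0.0924] yaw 1.586 F [ 0.1  0.8 10.3] M [0.22 0.11 0.02] w 0.0268
1 18.93 tcp [ 0.6031 -0.0566  0.0924] yaw 1.435 F [ 1.6 -1.2  7.7] M [-0.03 -0.15 -0.01] w 0.0275
2 19.18 tcp [ 0.6033 -0.0566  0.0924] yaw 1.285 F [ 1.4 -0.7  8. ] M [-0.01 -0.24 -0.08] w 0.0266
3 19.43 tcp [ 0.6035 -0.0567  0.0924] yaw 1.135 F [ 2.1 -0.3  8. ] M [ 0.   -0.34 -0.06] w 0.0271
4 19.68 tcp [ 0.6037 -0.0568  0.0924] yaw 0.985 F [1.9 0.6 7.8] M [-0.02 -0.37 -0.07] w 0.0267
5 19.93 tcp [ 0.6038 -0.0569  0.0924] yaw 0.835 F [ 2.8 -0.6  7.2] M [-0.08 -0.47 -0.03] w 0.027
6 20.18 tcp [ 0.604  -0.0571  0.0924] yaw 0.685 F [ 2.6 -0.3  8.2] M [-0.05 -0.5  -0.06] w 0.0272
7 20.43 tcp [ 0.6041 -0.0573  0.0925] yaw 0.535 F [ 3.8 -0.8  7.2] M [-0.07 -0.62 -0.02] w 0.0273
8 20.68 tcp [ 0.6042 -0.0575  0.0924] yaw 0.385 F [3.5 0.4 6.5] M [-0.07 -0.73 -0.09] w 0.0275
9 20.93 tcp [ 0.6042 -0.0577  0.0924] yaw 0.235 F [ 4.1 -1.3  6.1] M [-0.09 -0.76 -0.1 ] w 0.0274
10 21.18 tcp [ 0.6042 -0.0579  0.0924] yaw 0.085 F [ 3.4 -1.9  6.3] M [-0.16 -0.77 -0.09] w 0.0274
```

```bash
python3 - <<'E'
from h import *
y=.03;d=-np.array([np.cos(.078),np.sin(.078),0])
p0=tcpfor(C0+[.003,0],y,.0915)
ctrl.movep(p0,quat(y));ctrl.pause(.2);s=rep();s0=s["tcp_pos"]
for x in np.arange(.01,.046,.005):
    ctrl.movel(p0+d*x,frame=quat(y),max_speed=.05)
    s=get_state();F=s["contact_force"]
    print(round(s["time"],2),round(x,4),"act",round((s["tcp_pos"]-s0)@d,4),"F along",round(F@d,1),F.round(1),s["wrist_torque"].round(2),s["tcp_pos"][2].round(4))
    if F@d<-15: print("CAUGHT?");break
E
```

```text
21.63 tcp [ 0.6045 -0.058   0.0924] yaw 0.029 F [-4.   0.1 12.7] M [-0.02  0.86 -0.02] w 0.027
21.98 0.01 act 0.0078 F along -3.3 [ 3.4 -0.5  6.5] [-0.14 -0.63 -0.03] 0.0925
22.23 0.015 act 0.0127 F along -3.3 [ 3.3 -0.4  6.9] [-0.07 -0.71  0.02] 0.0924
22.48 0.02 act 0.0176 F along -3.8 [3.8 0.4 6.1] [-0.09 -0.69  0.02] 0.0924
22.73 0.025 act 0.0225 F along -3.7 [3.7 0.1 6.2] [-0.08 -0.77  0.05] 0.0924
22.98 0.03 act 0.0275 F along -4.9 [ 4.9 -0.4  6.1] [-0.05 -0.77  0.01] 0.0924
23.23 0.035 act 0.0325 F along -3.1 [ 3.2 -1.   7. ] [-0.08 -0.81 -0.  ] 0.0924
23.48 0.04 act 0.0374 F along -3.6 [3.6 0.2 6.6] [-0.02 -0.81  0.01] 0.0924
23.73 0.045 act 0.0424 F along -4.1 [ 4.2 -0.7  6.3] [-0.07 -0.8   0.04] 0.0924
```

Released: the cover runs past 24 mm with only the spring's pull. I'll continue to the open stop.

```bash
python3 - <<'E'
from h import *
y=.03;d=-np.array([np.cos(.078),np.sin(.078),0])
p0=tcpfor(C0+[.003,0],y,.0915);s0=np.array([.6045,-.058,.0924])
for x in [.06,.075,.09,.10,.105,.11,.113,.116]:
    ctrl.movel(p0+d*x,frame=quat(y),max_speed=.07)
    s=get_state();F=s["contact_force"]
    print(round(s["time"],2),round(x,4),"act",round((s["tcp_pos"]-s0)@d,4),"F along",round(F@d,1),F.round(1),s["wrist_torque"].round(2),s["tcp_pos"].round(4))
    if F@d<-14: print("stop reached");break
ctrl.pause(.3);s=rep()
im,dd=vision.grab_frame("wrist");cv2.imwrite("pics/w7.png",im);np.savez("pics/w7.npz",d=dd,**s)
im,_=vision.grab_frame("side");cv2.imwrite("pics/s7.png",cv2.resize(im[130:250,180:340],None,fx=5,fy=5,interpolation=cv2.INTER_CUBIC))
im,_=vision.grab_frame("top");cv2.imwrite("pics/t7.png",im)
E
```

```text
24.1 0.06 act 0.0574 F along -4.6 [ 4.6 -0.8  6.2] [-0.08 -1.    0.03] [ 0.5473 -0.0625  0.0924]
24.47 0.075 act 0.0722 F along -4.7 [ 4.8 -0.7  5. ] [-0.03 -1.02 -0.  ] [ 0.5325 -0.0636  0.0924]
24.83 0.09 act 0.087 F along -5.5 [5.5 0.4 4.8] [ 0.   -1.19  0.03] [ 0.5178 -0.0648  0.0924]
25.12 0.1 act 0.0969 F along -6.4 [ 6.5 -1.2  5.4] [-0.   -1.22  0.04] [ 0.5079 -0.0655  0.0924]
25.38 0.105 act 0.1016 F along -6.1 [ 6.2 -1.1  4.7] [-0.04 -1.24  0.05] [ 0.5032 -0.0659  0.0924]
25.62 0.11 act 0.1066 F along -4.9 [ 4.9 -0.1  4.9] [ 0.04 -1.28  0.03] [ 0.4982 -0.0663  0.0924]
25.88 0.113 act 0.1094 F along -5.6 [ 5.7 -0.7  5. ] [ 0.06 -1.24  0.01] [ 0.4954 -0.0664  0.0924]
26.12 0.116 act 0.1104 F along -12.8 [12.8 -0.  -0.9] [ 0.09 -2.46  0.12] [ 0.4944 -0.0666  0.0925]
 26.43 tcp [ 0.4944 -0.0666  0.0925] yaw 0.031 F [12.6  0.2 -0. ] M [ 0.09 -2.42  0.06] w 0.0273
```

View pics/w7.png

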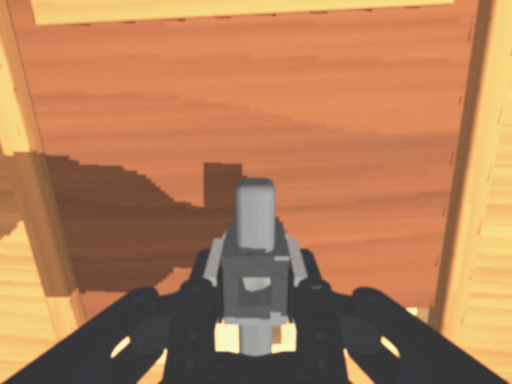

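View pics/s7.png

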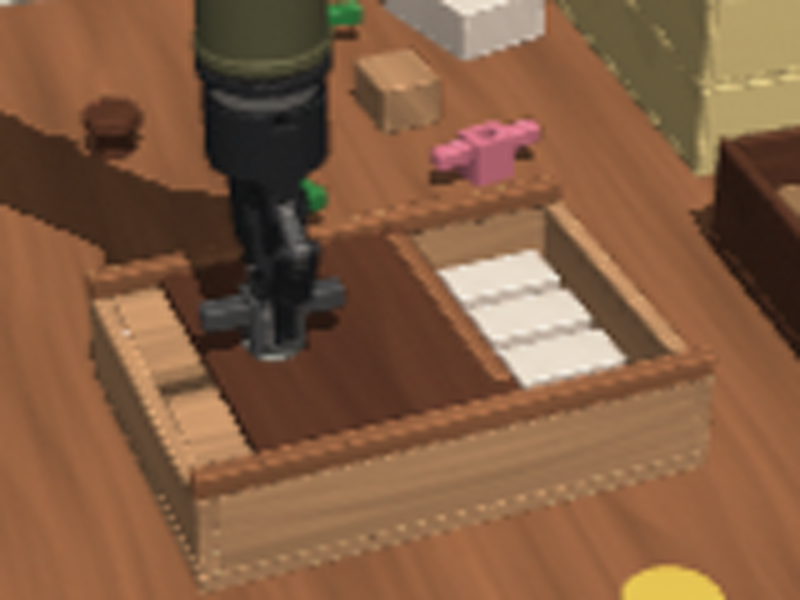

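View pics/t7.png

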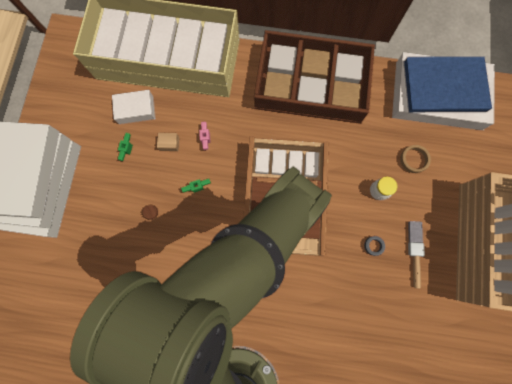

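The cover is at its open stop, showing the trays in the rear bay, and the handle is seated with the spindle tip in the bore at (256,285). The knob, ring, jar, brush and block haven't moved in the top view. Handing in.

```bash
python3 - <<'E'
from h import *
s=rep();print(abs(s["qd"]).max())
ticket.close_job()
E
```

```text
26.57 tcp [ 0.4944 -0.0666  0.0925] yaw 0.031 F [11.3  0.   0.4] M [ 0.11 -2.35  0.07] w 0.0266
0.002040666617434522
the job is handed in; nothing more can be done
```

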